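Set the flip tags of the stock rack

ROBOT

A 6-joint arm with a two-finger parallel gripper is mounted at the origin on a cart in front of the work surface, level with it; the furniture and walls round the work are solid. World frame = base frame: x ahead of the robot, y to its left, z up, the work surface at z = 0. Lengths are in m, angles in degrees, forces in N, time in s.
With the tool pointing down it reaches from about 0.375 to 0.975 m from the base axis. Payload 3.8 kg.
Tool frame: the origin (TCP) lies midway between the tips of the shut fingers; the grasp point (between the pads) lies 19 mm behind it; z points along the fingers, y is the line along which they close (so a half turn about z gives the same grasp; the last joint's range is limited). The gripper opens to 85 mm and grips with 20 to 120 N. Pads are 22 mm wide; open, the fingers measure 114 mm over their backs; the gripper's body (76 mm by 85 mm) begins 54 mm behind the grasp point. The pads swing forward as they close: fully open they stand 13 mm farther back than shut.
Start: joints at [-73.619, 15.12, 91.902, -0, 72.978, -2.114], TCP at [0.214, -0.64, 0.231] pointing down, gripper open.
Joint ranges: [-150.88, 150.88], [-54.13, 125.18], [17.81, 147.31], [-75.09, 255.09], [0, 152.58], [-146.25, 146.25]. Speed limits (degrees/s): [147.25, 147.25, 180, 180, 180, 180].

INTERFACE

Orientations are given as a 3x3 rotation matrix whose columns are the frame's x, y, z axes.
In Python, from workcell import env gives the robot as it stands. The module is installed in compiled form; this text tells all that it offers.
- The arm moves only by the tool servo_tool, never from a script. Its argument "commands" is a list that holds one entry, the list of rows, each a list of 6 numbers: the shift along the tool's x, y, z as a fraction of full scale, then the turn, a rotation vector about the tool's x, y, z as a fraction of full scale. A call has 1 to 5 rows; each row is the pose to reach, as a shift and turn from the pose commanded when the call began, along the tool's axes at that moment; what a row does not reach only later rows make up. Full scale, the value 1, is 8 cm for a shift and 45 degrees for a turn. A row lasts 1/8 s, in which the tool goes at most 62.5 mm and 10.7 degrees, less where a joint would pass 70% of its speed; a pose out of reach is approached as far as the arm can. A call with a number of a shift or a turn outside -1 to 1 is refused whole. A call with a gripper value outside its range is refused whole. "grip" is the closure, from 0 (fully open) to 1 (shut), set as the call begins (left out, the last holds). The fingers move at their own pace and stop on an object; the grip force is fixed at half the most. Time passes only in rows, so rows that repeat a pose let the fingers close. It gives the time, the measured TCP pose, the force, the opening and the grip force at its end, in the units of the state.
- env.state(): the state, without advancing time (a new reading comes with each control period).
- env.read_camera(name): name is "side" or "top"; returns a dict with "pixels" (384x512x3 uint8, blue, green, red), "camera_matrix" (3x3 intrinsics, pixels), "R" (3x3) and "t" (3): a world point X has camera coordinates R X + t. Camera axes: x right, y down, z forward; pixel columns grow to the right and rows downward; lengths in m; the calibration is good to about 2 mm. A picture is of the moment at which its call begins. There is no depth.
- env.hand_in(): hands the job in; it is judged then, once.
Trained networks look in the newest picture that a camera, given by its name, has taken for a name from the list of things; names that differ only in an ending like _2 or _b are one class to them, and where a whole thing is asked for, a point or a joint stands for the part that bears it (a point fixed in the world has none). Each returns a list of dicts, best first, with "p" (0 to 1); they miss things now and then, are a little off and sometimes report something else, mostly with a low value. They report only what shows in the picture. A call takes as long as a camera call. They do not tell look-alikes from the thing itself.
- env.find_in(query, camera): "at" ([x, y, z] in m, in world coordinates, good to about 4 mm: the middle of the surface that is visible of it).
The state is a dict: "clock": time; "q": joint angles; "dq": joint speeds; "tau": joint torques, N m; "eef_pos": TCP position; "ee_rot": TCP orientation; "force": force on the tool from outside, world axes, zero at the start; "moment": the same for the moment, N m; "gripper_width": finger opening in m; "grasp_force": force on a finger pad.
Only numpy, scipy, OpenCV 4.12 (cv2) and the standard library are available. Lean on these libraries where they do the work, as an engineer would, in place of code of your own. Each camera call takes 0.05 s, during which the arm holds its last target. There are 200 camera calls.

TASK

Set the brass flip tags on the stock rack to match the bins in front of them: each full bin (two bottles in it) must show the disc face of its tag, leaning back, and each bin with one bottle or none must show the bar face, leaning forward. Push each wrong tag over its hinge with a fingertip until it drops onto its stop, and leave a tag that is already right as it is. Do not grasp anything, and do not move or lift the bottles or the other loose things.

Things in the scene. Friction and masses are not known exactly. Their poses are not given: they have to be found in the camera images.
- rack: fixed wooden stock rack: base 136 x 196 x 8 mm, upright board 10 mm thick carrying a hinge rod along y, 92 mm above the tray; stop rods 18 mm before and behind it, 8 mm higher, between two end cheeks (50 mm deep, tops 105 mm above the tray). Origin: on the tray under the middle of the hinge rod; x from the bins to the board, away from the robot; y along the rod; z up
- bin_a: one of four equal grey open bins, 76 x 42 x 34 mm, low front, fixed in a row 45 mm apart on the rack's base before the board; which stands where changes. Full when it holds two bottles, one behind the other. Origin: centre of its underside, 8 mm above the tray; x along its length, away from the robot
- bin_b: one of four equal grey open bins, 76 x 42 x 34 mm, low front, fixed in a row 45 mm apart on the rack's base before the board; which stands where changes. Full when it holds two bottles, one behind the other. Origin: centre of its underside, 8 mm above the tray; x along its length, away from the robot
- bin_c: one of four equal grey open bins, 76 x 42 x 34 mm, low front, fixed in a row 45 mm apart on the rack's base before the board; which stands where changes. Full when it holds two bottles, one behind the other. Origin: centre of its underside, 8 mm above the tray; x along its length, away from the robot
- bin_d: one of four equal grey open bins, 76 x 42 x 34 mm, low front, fixed in a row 45 mm apart on the rack's base before the board; which stands where changes. Full when it holds two bottles, one behind the other. Origin: centre of its underside, 8 mm above the tray; x along its length, away from the robot
- bottle_1_mid (a point): centre of a small loose dropper bottle standing upright in a bin, 32 mm in diameter and 60 mm tall; this point is half-way up; its top is 70 mm above the tray
- bottle_2_mid (a point): centre of a small loose dropper bottle standing upright in a bin, 32 mm in diameter and 60 mm tall; this point is half-way up; its top is 70 mm above the tray
- bottle_3_mid (a point): centre of a small loose dropper bottle standing upright in a bin, 32 mm in diameter and 60 mm tall; this point is half-way up; its top is 70 mm above the tray
- bottle_4_mid (a point): centre of a small loose dropper bottle standing upright in a bin, 32 mm in diameter and 60 mm tall; this point is half-way up; its top is 70 mm above the tray
- bottle_5_mid (a point): centre of a small loose dropper bottle standing upright in a bin, 32 mm in diameter and 60 mm tall; this point is half-way up; its top is 70 mm above the tray
- tag_a (a joint): hinge of a brass flip tag (about 30 g), rad: 0 = leans to the front (robot's side) 55 degrees from upright, its bar face (raised dark steel bar 26 x 6.5 mm) up; 0.96 = upright; 1.92 = leans to the back as far, its disc face (raised dark steel disc 24 mm across) up. Turns freely with light friction and falls to the nearer stop by its own weight
- tag_a_hinge (a point): middle of this tag's hinge line, 92 mm above the tray, behind the bin it belongs to (68 mm from the bin's middle along the rack's x). The tag is 38 mm wide, 2.5 mm thick, 7 mm from its neighbours, and reaches 42 mm from here to its free edge, a bead 4.4 mm thick; at a stop that edge is 34 mm before or behind this line and 24 mm above it
- tag_b (a joint): hinge of a brass flip tag (about 30 g), rad: 0 = leans to the front (robot's side) 55 degrees from upright, its bar face (raised dark steel bar 26 x 6.5 mm) up; 0.96 = upright; 1.92 = leans to the back as far, its disc face (raised dark steel disc 24 mm across) up. Turns freely with light friction and falls to the nearer stop by its own weight
- tag_b_hinge (a point): middle of this tag's hinge line, 92 mm above the tray, behind the bin it belongs to (68 mm from the bin's middle along the rack's x). The tag is 38 mm wide, 2.5 mm thick, 7 mm from its neighbours, and reaches 42 mm from here to its free edge, a bead 4.4 mm thick; at a stop that edge is 34 mm before or behind this line and 24 mm above it
- tag_c (a joint): hinge of a brass flip tag (about 30 g), rad: 0 = leans to the front (robot's side) 55 degrees from upright, its bar face (raised dark steel bar 26 x 6.5 mm) up; 0.96 = upright; 1.92 = leans to the back as far, its disc face (raised dark steel disc 24 mm across) up. Turns freely with light friction and falls to the nearer stop by its own weight
- tag_c_hinge (a point): middle of this tag's hinge line, 92 mm above the tray, behind the bin it belongs to (68 mm from the bin's middle along the rack's x). The tag is 38 mm wide, 2.5 mm thick, 7 mm from its neighbours, and reaches 42 mm from here to its free edge, a bead 4.4 mm thick; at a stop that edge is 34 mm before or behind this line and 24 mm above it
- tag_d (a joint): hinge of a brass flip tag (about 30 g), rad: 0 = leans to the front (robot's side) 55 degrees from upright, its bar face (raised dark steel bar 26 x 6.5 mm) up; 0.96 = upright; 1.92 = leans to the back as far, its disc face (raised dark steel disc 24 mm across) up. Turns freely with light friction and falls to the nearer stop by its own weight
- tag_d_hinge (a point): middle of this tag's hinge line, 92 mm above the tray, behind the bin it belongs to (68 mm from the bin's middle along the rack's x). The tag is 38 mm wide, 2.5 mm thick, 7 mm from its neighbours, and reaches 42 mm from here to its free edge, a bead 4.4 mm thick; at a stop that edge is 34 mm before or behind this line and 24 mm above it
- solder_spool: wire spool 52 mm in diameter and 28 mm tall, standing loose behind the rack; origin at the centre of its underside
- bead_jar: low clear round jar 54 mm in diameter and 22 mm tall, standing loose behind the rack; origin at the centre of its underside
- tweezers: steel tweezers 140 x 15 x 10 mm lying loose behind the rack; origin at the middle of the underside, length along its y axis
- pencil: yellow pencil 186 mm long, 7 mm thick, lying loose on the rack's base in the gap between the bins and the board; origin at the middle of its underside, length along its y axis
- pliers_teal: flat-nose pliers 149 x 36 x 12 mm lying loose on the tray to the left of the rack; origin at the middle of the underside
- bench_pin_tip (a point): middle of the near end of a fixed wooden bench pin, a slotted board 80 mm wide and 22 mm thick that juts out over the left of the tray, its underside 355 mm above the tray; from this end it runs back to the bench edge, away from the robot and to the left. Bring the arm in round its near side, not through it
Things that resemble listed ones, but are neither listed nor needed, are in the scene too. Leave any red look-alike of the part that bears bottle_5_mid alone.

How it is judged:
By the outcome, as a careful person would: the job done as asked, in the order asked, and still so for the second after the job is handed in, with the robot touching nothing.
It also fails if it takes over 51 s, if anything falls off the work surface, if the arm or the gripper's body presses on something with over 40 N, if the wrist force passes 120 N, or if a joint passes its speed limit or range.

## Working session

There is one attempt and no reset: what is moved stays moved. The work goes in short steps, Python scripts to look and compute and a tool call to move; the robot and the scene stay as the last step left them, time stands still between calls to the robot, and variables do not carry over. Pictures are saved under pics/ and viewed, at most 10 in all, crops included, and the job is handed in when it is done.

Besides the shell and the picture viewer there is one more tool, called after "Call:" by a JSON object that holds its "method" and its "body", one argument or row to a line. servo_tool: Moves the arm, as the interface text tells. Its arguments: {"type":"object","properties":{"commands":{"type":"array","items":{"type":"array","items":{"type":"array","items":{"type":"number","minimum":-1,"maximum":1}}}},"grip":{"type":"number"}},"required":["commands"]}

```bash
mkdir -p pics; python3 - <<'E'
from workcell import env
import cv2, numpy as np
for c in ("side","top"):
    d=env.read_camera(c); cv2.imwrite(f"pics/{c}1.png",cv2.resize(d["pixels"],(800,600),interpolation=cv2.INTER_CUBIC))
    print(c,np.round(d["camera_matrix"],1).tolist(),np.round(d["R"],3).tolist(),np.round(d["t"],3).tolist())
    for q in ("rack","bin_a","bottle_1_mid","tag_a","tag_a_hinge","bench_pin_tip","pencil","solder_spool"):
        try: print(q,[(np.round(r["at"],3).tolist(),round(r["p"],2)) for r in env.find_in(q,c)])
        except Exception as e: print(q,e)
s=env.state(); print(s["clock"],s["ee_rot"],s["gripper_width"])
E
```

```text
side [[495.3, 0.0, 261.3], [0.0, 495.3, 187.8], [0.0, 0.0, 1.0]] [[-0.855, -0.519, -0.018], [-0.25, 0.442, -0.862], [0.455, -0.732, -0.507]] [0.466, 0.298, 0.984]
rack [([0.464, 0.01, 0.04], 0.97), ([0.378, -0.013, 0.029], 0.28)]
bin_a [([0.386, -0.099, 0.038], 0.62), ([0.408, 0.05, 0.027], 0.62), ([0.405, -0.074, 0.026], 0.54), ([0.377, -0.014, 0.029], 0.52)]
bottle_1_mid [([0.391, -0.091, 0.053], 0.49)]
tag_a [([0.465, -0.094, 0.115], 0.65), ([0.483, 0.047, 0.107], 0.63), ([0.486, 0.004, 0.107], 0.62), ([0.49, -0.044, 0.109], 0.47), ([0.468, 0.013, 0.044], 0.16)]
tag_a_hinge [([0.423, -0.09, 0.055], 0.65), ([0.486, 0.002, 0.104], 0.19)]
bench_pin_tip it knows: bead_jar, bin, bottle_1_mid, bottle_2_mid, bottle_3_mid, bottle_4_mid, bottle_5_mid, pencil, pliers_teal, rack, solder_spool, tag, tag_a_hinge, tag_b_hinge, tag_c_hinge, tag_d_hinge, tweezer
pencil [([0.459, -0.012, 0.015], 0.57), ([0.492, -0.045, 0.106], 0.4)]
solder_spool [([0.529, 0.032, 0.026], 0.83)]
top [[397.2, 0.0, 261.7], [0.0, 397.2, 185.2], [0.0, 0.0, 1.0]] [[0.026, -1.0, -0.006], [-0.987, -0.025, -0.162], [0.162, 
[... 300 characters left out ...]
 0.112], 0.44)]
tag_a [([0.491, 0.001, 0.106], 0.75), ([0.492, -0.042, 0.105], 0.72), ([0.48, 0.046, 0.108], 0.62), ([0.466, -0.09, 0.109], 0.49), ([0.455, -0.009, 0.014], 0.29)]
tag_a_hinge [([0.464, -0.097, 0.106], 0.56)]
bench_pin_tip it knows: bead_jar, bin, bottle_1_mid, bottle_2_mid, bottle_3_mid, bottle_4_mid, bottle_5_mid, pencil, pliers_teal, rack, solder_spool, tag, tag_a_hinge, tag_b_hinge, tag_c_hinge, tag_d_hinge, tweezer
pencil []
solder_spool [([0.536, 0.024, 0.03], 0.75), ([0.49, -0.045, 0.109], 0.6)]
0.8 [[ 9.48341129e-01  3.17252428e-01  1.66483460e-05]
 [ 3.17252428e-01 -9.48341127e-01 -6.45208475e-05]
 [-4.68108432e-06  6.64695016e-05 -9.99999998e-01]] 0.08549001683767653
```

View pics/side1.png

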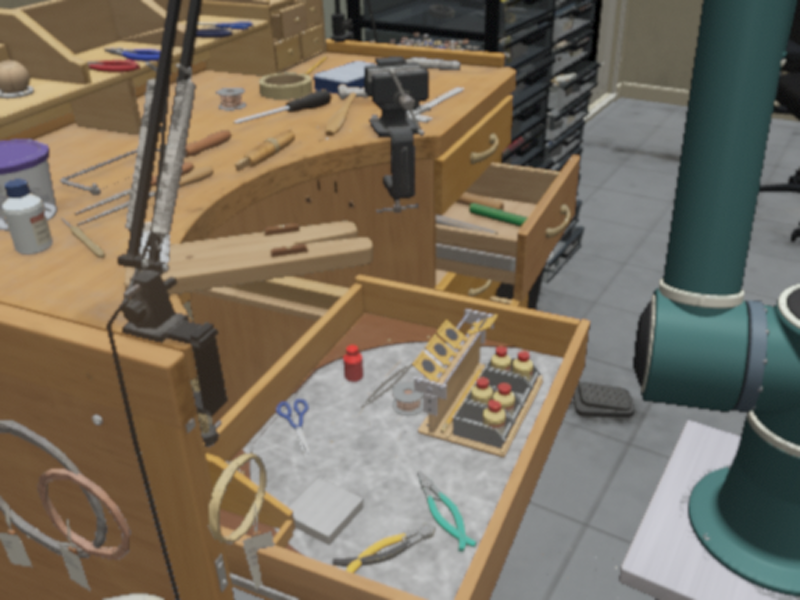

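View pics/top1.png

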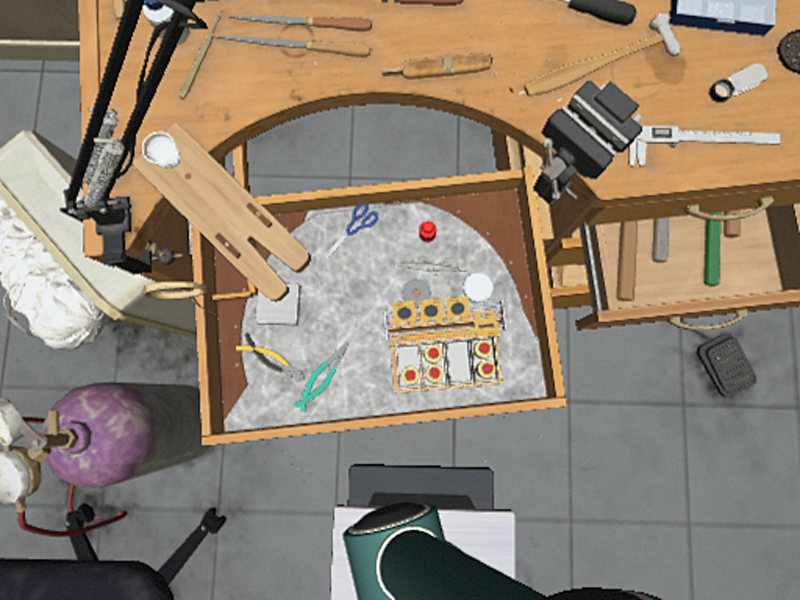

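The tray's rack shows four bins left to right (top view around x 410, 433, 459, 485 px): apparently 1, 2, 0 and 2 bottles. The tags read disc, disc, disc, bar. A crop will confirm this and give the rack pose.

```bash
python3 - <<'E'
from workcell import env
import cv2, numpy as np
a=env.read_camera("top"); np.savez("top.npz",**a)
b=env.read_camera("side"); np.savez("side.npz",**b)
A=cv2.resize(a["pixels"][182:257,240:330],None,fx=8,fy=8,interpolation=cv2.INTER_CUBIC)
B=cv2.resize(b["pixels"][190:300,250:360],None,fx=7,fy=5.4,interpolation=cv2.INTER_CUBIC)
cv2.imwrite("pics/topc.png",A); cv2.imwrite("pics/sidec.png",B); print(A.shape,B.shape)
E
```

```text
(600, 720, 3) (594, 770, 3)
```

View pics/topc.png

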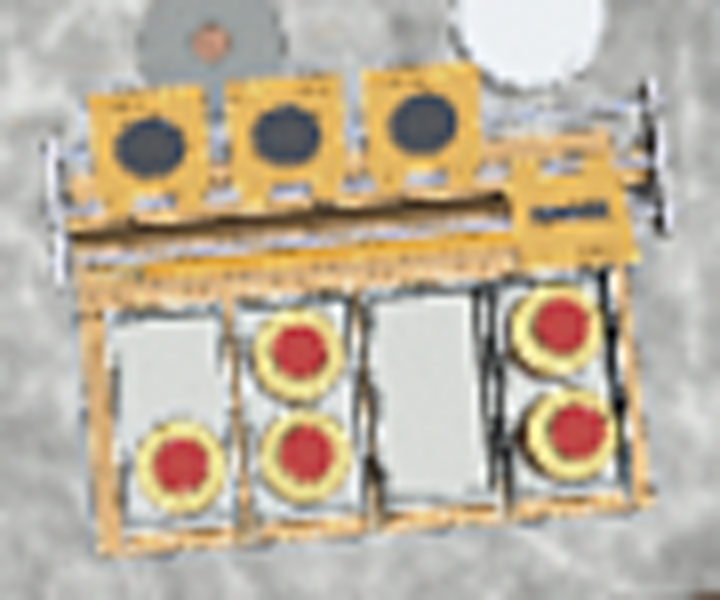

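View pics/sidec.png

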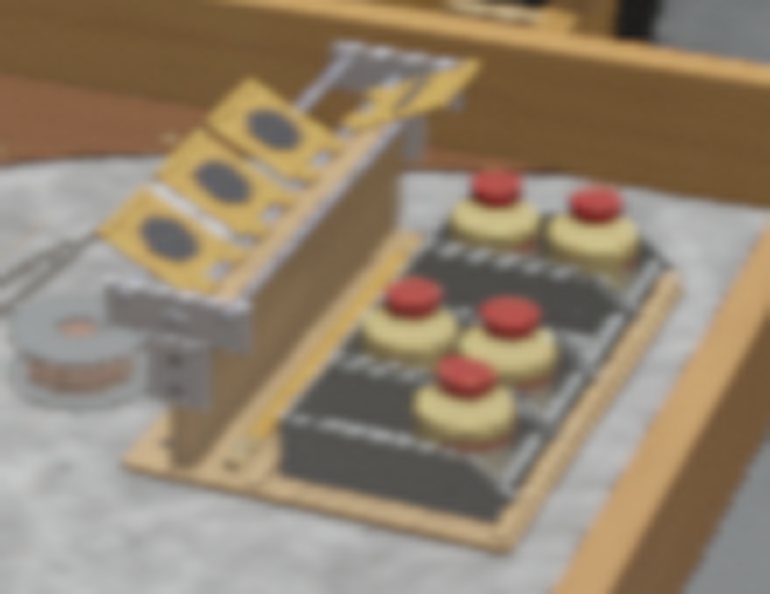

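Both crops agree. Bins left to right hold 1, 2, 0 and 2 bottles, so tags 1 and 3 (disc at (150,147) and (425,125) in the top crop) must go to the front. Tag 4 (bar at (570,212)) must go to the back, and tag 2 is already right. Next I'll fit the rack pose.

```bash
cat > fit.py <<'E'
import numpy as np
from scipy.optimize import least_squares
T=np.load("top.npz");S=np.load("side.npz")
top=lambda x,y:np.array([(x+.5)/8-.5+240,(y+.5)/8-.5+182])
side=lambda x,y:np.array([(x+.5)/7-.5+250,(y+.5)/5.4-.5+190])
ty=[.0675,.0225,-.0225,-.0675]
P=[(T,top(100,552),(None,.098,.008)),(T,top(652,497),(None,-.098,.008)),
(T,top(88,92),(.035,ty[0]+.019,.116)),(T,top(208,86),(.035,ty[0]-.019,.116)),
(T,top(228,80),(.035,ty[1]+.019,.116)),(T,top(343,74),(.035,ty[1]-.019,.116)),
(T,top(363,70),(.035,ty[2]+.019,.116)),(T,top(478,64),(.035,ty[2]-.019,.116)),
(T,top(510,266),(-.035,ty[3]+.019,.116)),(T,top(637,262),(-.035,ty[3]-.019,.116)),
(S,side(500,552),(None,.098,.0)),
(S,side(100,232),(.035,ty[0]+.019,.116)),(S,side(255,80),(.035,ty[2]-.019,.116)),(S,side(480,62),(-.035,ty[3]-.019,.116))]
def W(p,l):
    c,s=np.cos(p[2]),np.sin(p[2]); x=p[3] if l[0] is None else l[0]
    return np.array([p[0]+c*x-s*l[1],p[1]+s*x+c*l[1],l[2]])
def pr(d,X):
    c=d["R"]@X+d["t"]; u=d["camera_matrix"]@c; return u[:2]/u[2]
if __name__=="__main__":
    r=least_squares(lambda p:np.concatenate([pr(d,W(p,l))-u for d,u,l in P]),[.47,-.02,-.05,-.1],loss="soft_l1")
    print(r.x,np.degrees(r.x[2])); print(np.round(r.fun.reshape(-1,2),1).tolist())
    p=r.x
    for i,y in enumerate(ty): print(i+1,"hinge",np.round(W(p,(0,y,.092)),4),"back edge",np.round(W(p,(.034,y,.116)),4),"front edge",np.round(W(p,(-.034,y,.116)),4))
    from workcell import env
    s=env.state(); R=s["ee_rot"]; print(s["eef_pos"],s["clock"])
E
python3 fit.py
```

```text
[ 0.47473309 -0.02546439  0.11422592 -0.10995067] 6.544662995367654
[[0.2, -0.6], [0.5, 0.1], [0.2, 0.4], [-0.3, -0.2], [-0.1, 0.3], [0.0, -0.2], [0.2, 0.1], [0.3, -0.4], [1.8, 0.8], [0.6, -0.0], [0.0, 2.0], [-0.8, 0.8], [-1.1, 0.6], [0.2, 0.9]]
1 hinge [0.467  0.0416 0.092 ] back edge [0.5008 0.0455 0.116 ] front edge [0.4333 0.0377 0.116 ]
2 hinge [ 0.4722 -0.0031  0.092 ] back edge [0.5059 0.0008 0.116 ] front edge [ 0.4384 -0.007   0.116 ]
3 hinge [ 0.4773 -0.0478  0.092 ] back edge [ 0.5111 -0.0439  0.116 ] front edge [ 0.4435 -0.0517  0.116 ]
4 hinge [ 0.4824 -0.0925  0.092 ] back edge [ 0.5162 -0.0886  0.116 ] front edge [ 0.4486 -0.0964  0.116 ]
[ 0.21413973 -0.6401425   0.2313154 ] 0.9
```

Call:
{"method": "servo_tool", "body": {
  "commands": [
    [[0.27,-0.33,0,0,0,0],[0.55,-0.67,0,0,0,0],[0.82,-1,0,0,0,0]]
  ],
  "grip": 1
}}

```text
clock: 1.27
eef_pos: [0.2513, -0.5425, 0.2313]
ee_rot: [[0.948, 0.317, 0.0], [0.317, -0.948, -0.0], [0.0, 0.0, -1.0]]
force: [0.2, 0.3, 0.5]
gripper_width: 0.032
grasp_force: 0.0
```

Call:
{"method": "servo_tool", "body": {
  "commands": [
    [[0.27,-0.33,0,0,0,0],[0.55,-0.67,0,0,0,0],[0.82,-1,0,0,0,0]]
  ]
}}

```text
clock: 1.65
eef_pos: [0.2881, -0.4457, 0.2314]
ee_rot: [[0.948, 0.317, 0.0], [0.317, -0.948, -0.0], [0.0, 0.0, -1.0]]
force: [0.2, -0.0, 0.4]
gripper_width: 0.0
grasp_force: 0.0
```

Call:
{"method": "servo_tool", "body": {
  "commands": [
    [[0.27,-0.33,0,0,0,0],[0.55,-0.67,0,0,0,0],[0.82,-1,0,0,0,0]]
  ]
}}

```text
clock: 2.02
eef_pos: [0.325, -0.3491, 0.2315]
ee_rot: [[0.948, 0.317, 0.001], [0.317, -0.948, -0.0], [0.0, 0.001, -1.0]]
force: [-0.5, -0.2, 0.3]
gripper_width: 0.0
grasp_force: 0.0
```

Call:
{"method": "servo_tool", "body": {
  "commands": [
    [[0.27,-0.33,0,0,0,0],[0.55,-0.67,0,0,0,0],[0.82,-1,0,0,0,0]]
  ]
}}

```text
clock: 2.4
eef_pos: [0.3618, -0.2524, 0.2316]
ee_rot: [[0.948, 0.317, 0.001], [0.317, -0.948, -0.0], [0.0, 0.001, -1.0]]
force: [0.0, -0.2, -0.3]
gripper_width: -0.0001
grasp_force: 0.0
```

Call:
{"method": "servo_tool", "body": {
  "commands": [
    [[0.16,-0.2,0,0,0,-0.2],[0.33,-0.4,0,0,0,-0.4],[0.49,-0.6,0,0,0,-0.6],[0.66,-0.8,0,0,0,-0.8],[0.82,-1,0,0,0,-1]]
  ]
}}

```text
clock: 3.02
eef_pos: [0.3986, -0.1561, 0.2315]
ee_rot: [[0.442, 0.897, 0.001], [0.897, -0.442, -0.0], [0.0, 0.001, -1.0]]
force: [0.2, 0.5, 0.2]
gripper_width: 0.0001
grasp_force: 0.0
```

Call:
{"method": "servo_tool", "body": {
  "commands": [
    [[0.2,-0.02,0.1,0,0,-0.19],[0.4,-0.05,0.2,0,0,-0.37],[0.6,-0.07,0.3,0,0,-0.56],[0.74,-0.09,0.39,0,0,-0.73],[0.74,-0.09,0.39,0,0,-0.73]]
  ]
}}

```text
clock: 3.65
eef_pos: [0.4179, -0.0999, 0.1996]
ee_rot: [[-0.11, 0.994, -0.001], [0.994, 0.11, 0.0], [0.0, -0.001, -1.0]]
force: [0.3, -0.3, 0.6]
gripper_width: 0.0002
grasp_force: 0.0
```

```bash
python3 - <<'E'
from workcell import env
import cv2, numpy as np
s=env.state();print(s["eef_pos"],s["ee_rot"].round(3).tolist() if hasattr(s["ee_rot"],"round") else s["ee_rot"])
a=env.read_camera("top");b=env.read_camera("side")
A=cv2.resize(a["pixels"][170:270,235:335],(400,560),interpolation=cv2.INTER_CUBIC)
B=cv2.resize(b["pixels"][170:300,260:360],(400,560),interpolation=cv2.INTER_CUBIC)
cv2.imwrite("pics/p5.png",np.hstack([A,B]))
E
```

```text
[ 0.41792102 -0.09993795  0.1996262 ] [[-0.11, 0.994, -0.001], [0.994, 0.11, 0.0], [0.0, -0.001, -1.0]]
```

View pics/p5.png

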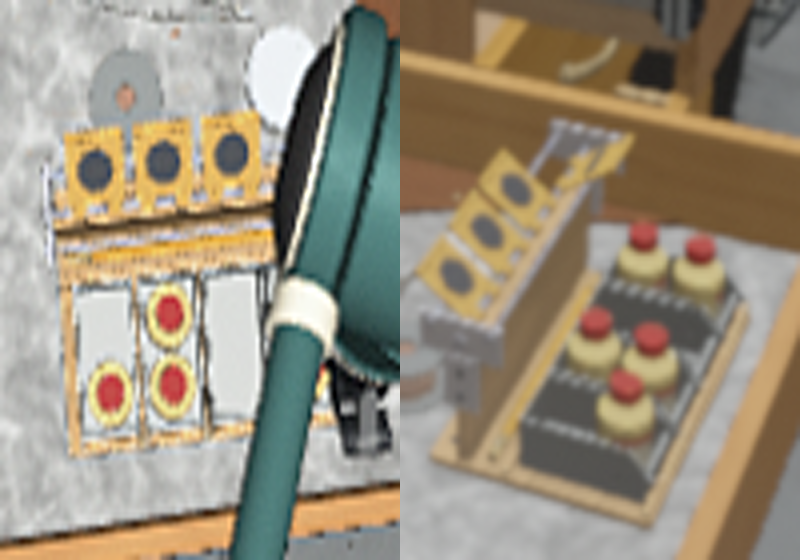

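Tags and bottles are unchanged and the tool is lined up with the rack. The gripper is in front of tag 4 (right side of the top view), so I'll descend and push along the arc.

Call:
{"method": "servo_tool", "body": {
  "commands": [
    [[0,0,0.3,0,0,0],[0,0,0.6,0,0,0],[0,0,0.85,0,0,0],[0,0,1,0,0,0]]
  ]
}}

```text
clock: 4.25
eef_pos: [0.4179, -0.101, 0.1195]
ee_rot: [[-0.108, 0.994, -0.0], [0.994, 0.108, -0.0], [0.0, -0.0, -1.0]]
force: [0.2, 0.1, -0.8]
gripper_width: -0.0002
grasp_force: 0.0
```

Call:
{"method": "servo_tool", "body": {
  "commands": [
    [[0,0,0.15,0,0,0],[0,0,0.27,0,0,0],[0,0.07,0.27,0,0,0],[0,0.14,0.27,0,0,0]]
  ]
}}

```text
clock: 4.75
eef_pos: [0.4303, -0.0994, 0.099]
ee_rot: [[-0.11, 0.994, 0.001], [0.994, 0.11, -0.0], [-0.0, 0.001, -1.0]]
force: [0.4, 0.6, -0.3]
gripper_width: -0.0
grasp_force: 0.0
```

Call:
{"method": "servo_tool", "body": {
  "commands": [
    [[0,0.06,-0.05,0,0,0],[0,0.12,-0.12,0,0,0],[0,0.19,-0.16,0,0,0],[0,0.26,-0.19,0,0,0],[0,0.33,-0.21,0,0,0]]
  ]
}}

```text
clock: 5.38
eef_pos: [0.4565, -0.0964, 0.1157]
ee_rot: [[-0.11, 0.994, 0.001], [0.994, 0.11, -0.0], [-0.0, 0.001, -1.0]]
force: [-0.7, -0.1, -0.3]
gripper_width: -0.0
grasp_force: 0.0
```

Call:
{"method": "servo_tool", "body": {
  "commands": [
    [[0,0.08,-0.01,0,0,0],[0,0.16,-0.02,0,0,0],[0,0.24,-0.02,0,0,0],[0,0.31,-0.02,0,0,0],[0,0.31,-0.02,0,0,0]]
  ]
}}

```text
clock: 6.0
eef_pos: [0.4807, -0.0936, 0.1168]
ee_rot: [[-0.111, 0.994, -0.0], [0.994, 0.111, 0.0], [0.0, -0.0, -1.0]]
force: [0.4, 0.1, 0.2]
gripper_width: 0.0001
grasp_force: 0.0
```

Call:
{"method": "servo_tool", "body": {
  "commands": [
    [[0,0,0,0,0,0],[0,0,-0.3,0,0,0],[0,0,-0.7,0,0,0],[0,0,-1,0,0,0]]
  ]
}}

```text
clock: 6.5
eef_pos: [0.4803, -0.0938, 0.1982]
ee_rot: [[-0.11, 0.994, 0.001], [0.994, 0.11, -0.0], [-0.0, 0.001, -1.0]]
force: [0.4, 0.2, -0.6]
gripper_width: -0.0001
grasp_force: 0.0
```

```bash
cat > look.py <<'E'
from workcell import env
import cv2, numpy as np, sys
a=env.read_camera("top");b=env.read_camera("side")
A=cv2.resize(a["pixels"][170:270,235:335],(400,560),interpolation=cv2.INTER_CUBIC)
B=cv2.resize(b["pixels"][150:290,260:360],(400,560),interpolation=cv2.INTER_CUBIC)
cv2.imwrite(sys.argv[1],np.hstack([A,B]))
E
python3 look.py pics/p6.png
```

```text
(no output)
```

View pics/p6.png

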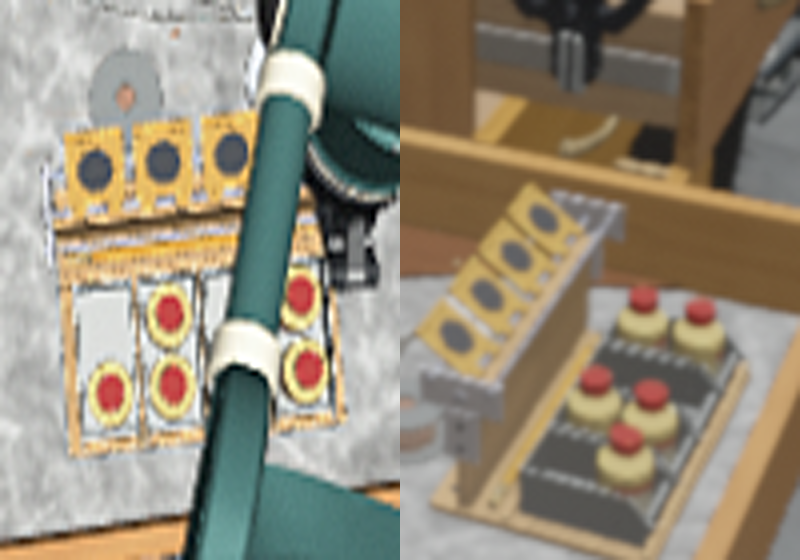

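Tag 4 now shows its disc, last in the row at about (545,220) in the right half, and nothing else moved. Next is tag 3, pushed from behind.

Call:
{"method": "servo_tool", "body": {
  "commands": [
    [[0.15,0.22,0,0,0,0],[0.3,0.44,0,0,0,0],[0.45,0.66,0,0,0,0],[0.57,0.84,0,0,0,0],[0.57,0.84,0,0,0,0]]
  ]
}}

```text
clock: 7.22
eef_pos: [0.543, -0.0397, 0.1964]
ee_rot: [[-0.113, 0.994, -0.001], [0.994, 0.113, 0.0], [0.0, -0.001, -1.0]]
force: [-1.1, -0.1, 0.2]
gripper_width: 0.0003
grasp_force: 0.0
```

Call:
{"method": "servo_tool", "body": {
  "commands": [
    [[0,0,0.3,0,0,0],[0,0,0.6,0,0,0],[0,0,0.85,0,0,0],[0,0,1,0,0,0]]
  ]
}}

```text
clock: 7.72
eef_pos: [0.541, -0.0411, 0.1156]
ee_rot: [[-0.11, 0.994, -0.002], [0.994, 0.11, 0.0], [0.0, -0.002, -1.0]]
force: [-0.2, -0.6, 0.3]
gripper_width: 0.0001
grasp_force: 0.0
```

Call:
{"method": "servo_tool", "body": {
  "commands": [
    [[0,0,0.15,0,0,0],[0,0,0.25,0,0,0],[0,-0.07,0.25,0,0,0],[0,-0.14,0.25,0,0,0]]
  ]
}}

```text
clock: 8.22
eef_pos: [0.5308, -0.0423, 0.0973]
ee_rot: [[-0.111, 0.994, 0.001], [0.994, 0.111, -0.0], [-0.0, 0.001, -1.0]]
force: [0.4, -0.5, 0.0]
gripper_width: 0.0
grasp_force: 0.0
```

Call:
{"method": "servo_tool", "body": {
  "commands": [
    [[0,-0.06,-0.05,0,0,0],[0,-0.12,-0.12,0,0,0],[0,-0.19,-0.16,0,0,0],[0,-0.26,-0.19,0,0,0],[0,-0.33,-0.21,0,0,0]]
  ]
}}

```text
clock: 8.85
eef_pos: [0.5042, -0.0451, 0.1139]
ee_rot: [[-0.111, 0.994, -0.0], [0.994, 0.111, -0.0], [-0.0, -0.0, -1.0]]
force: [-0.2, 0.4, 0.3]
gripper_width: -0.0
grasp_force: 0.1
```

Call:
{"method": "servo_tool", "body": {
  "commands": [
    [[0,-0.08,-0.01,0,0,0],[0,-0.16,-0.02,0,0,0],[0,-0.24,-0.02,0,0,0],[0,-0.32,-0.02,0,0,0],[0,-0.32,-0.02,0,0,0]]
  ]
}}

```text
clock: 9.48
eef_pos: [0.4786, -0.0479, 0.1151]
ee_rot: [[-0.11, 0.994, -0.0], [0.994, 0.11, 0.0], [0.0, -0.0, -1.0]]
force: [0.1, -0.8, -0.4]
gripper_width: 0.0
grasp_force: 0.0
```

Call:
{"method": "servo_tool", "body": {
  "commands": [
    [[0,0,0,0,0,0],[0,0,-0.3,0,0,0],[0,0,-0.7,0,0,0],[0,0,-1,0,0,0]]
  ]
}}

```text
clock: 9.98
eef_pos: [0.4799, -0.0479, 0.1967]
ee_rot: [[-0.111, 0.994, 0.001], [0.994, 0.111, -0.0], [-0.0, 0.001, -1.0]]
force: [0.9, 0.2, -0.3]
gripper_width: 0.0002
grasp_force: 0.0
```

```bash
python3 look.py pics/p7.png
```

```text
(no output)
```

View pics/p7.png

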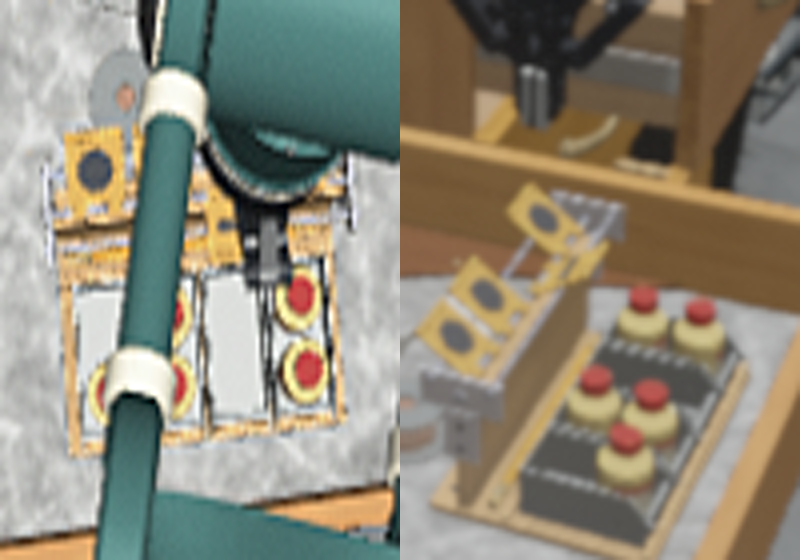

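Tag 3 now leans forward on its bar face (about (575,265) in the right half), and the others are unchanged. Now tag 1.

Call:
{"method": "servo_tool", "body": {
  "commands": [
    [[0.2,0.19,0,0,0,0],[0.4,0.38,0,0,0,0],[0.6,0.57,0,0,0,0],[0.8,0.76,0,0,0,0],[0.9,0.78,0,0,0,0]]
  ]
}}

```text
clock: 10.7
eef_pos: [0.534, 0.0318, 0.1948]
ee_rot: [[-0.112, 0.994, -0.001], [0.994, 0.112, 0.0], [0.0, -0.001, -1.0]]
force: [-0.1, -0.2, -0.5]
gripper_width: 0.0002
grasp_force: 0.0
```

Call:
{"method": "servo_tool", "body": {
  "commands": [
    [[0.15,0,0.1,0,0,0],[0.23,0,0.4,0,0,0],[0.23,0,0.7,0,0,0],[0.23,0,1,0,0,0]]
  ]
}}

```text
clock: 11.2
eef_pos: [0.5303, 0.0491, 0.1141]
ee_rot: [[-0.111, 0.994, -0.001], [0.994, 0.111, -0.0], [-0.0, -0.001, -1.0]]
force: [0.1, 0.1, -0.4]
gripper_width: -0.0002
grasp_force: 0.0
```

Call:
{"method": "servo_tool", "body": {
  "commands": [
    [[0,0,0.15,0,0,0],[0,0,0.23,0,0,0],[0,-0.07,0.23,0,0,0],[0,-0.13,0.23,0,0,0]]
  ]
}}

```text
clock: 11.7
eef_pos: [0.5211, 0.0477, 0.0977]
ee_rot: [[-0.11, 0.994, 0.001], [0.994, 0.11, 0.0], [-0.0, 0.001, -1.0]]
force: [-0.7, 0.4, 0.7]
gripper_width: -0.0005
grasp_force: 0.0
```

Call:
{"method": "servo_tool", "body": {
  "commands": [
    [[0,-0.06,-0.05,0,0,0],[0,-0.12,-0.12,0,0,0],[0,-0.19,-0.16,0,0,0],[0,-0.26,-0.19,0,0,0],[0,-0.33,-0.21,0,0,0]]
  ]
}}

```text
clock: 12.32
eef_pos: [0.4941, 0.0447, 0.1138]
ee_rot: [[-0.11, 0.994, -0.0], [0.994, 0.11, -0.0], [-0.0, -0.0, -1.0]]
force: [-0.3, -0.5, 1.1]
gripper_width: 0.0
grasp_force: 0.0
```

Call:
{"method": "servo_tool", "body": {
  "commands": [
    [[0,-0.08,-0.01,0,0,0],[0,-0.16,-0.02,0,0,0],[0,-0.24,-0.02,0,0,0],[0,-0.32,-0.02,0,0,0],[0,-0.32,-0.02,0,0,0]]
  ]
}}

```text
clock: 12.95
eef_pos: [0.4686, 0.0419, 0.1151]
ee_rot: [[-0.11, 0.994, -0.0], [0.994, 0.11, 0.0], [0.0, -0.0, -1.0]]
force: [-0.1, 0.3, 0.0]
gripper_width: -0.0001
grasp_force: 0.0
```

Call:
{"method": "servo_tool", "body": {
  "commands": [
    [[0,0,0,0,0,0],[0,0,-0.3,0,0,0],[0,0,-0.7,0,0,0],[0,0,-1,0,0,0]]
  ]
}}

```text
clock: 13.45
eef_pos: [0.4699, 0.042, 0.1966]
ee_rot: [[-0.11, 0.994, 0.001], [0.994, 0.11, 0.0], [-0.0, 0.001, -1.0]]
force: [0.2, 0.1, 0.1]
gripper_width: 0.0001
grasp_force: 0.0
```

Call:
{"method": "servo_tool", "body": {
  "commands": [
    [[-0.3,0,0,0,0,0],[-0.7,0,0,0,0,0],[-1,0,0,0,0,0],[-1,0,0,0,0,0]]
  ]
}}

```text
clock: 13.95
eef_pos: [0.4785, -0.0387, 0.1954]
ee_rot: [[-0.108, 0.994, 0.0], [0.994, 0.108, -0.0], [-0.0, 0.0, -1.0]]
force: [-1.0, 0.6, 0.7]
gripper_width: -0.0001
grasp_force: 0.0
```

Call:
{"method": "servo_tool", "body": {
  "commands": [
    [[-0.3,0,0,0,0,0],[-0.7,0,0,0,0,0],[-1,0,0,0,0,0],[-1,0,0,0,0,0]]
  ]
}}

```text
clock: 14.45
eef_pos: [0.4872, -0.1174, 0.1952]
ee_rot: [[-0.109, 0.994, -0.0], [0.994, 0.109, 0.0], [0.0, -0.0, -1.0]]
force: [-0.1, 0.8, -0.1]
gripper_width: 0.0
grasp_force: 0.0
```

```bash
python3 look.py pics/p8.png
```

```text
(no output)
```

View pics/p8.png

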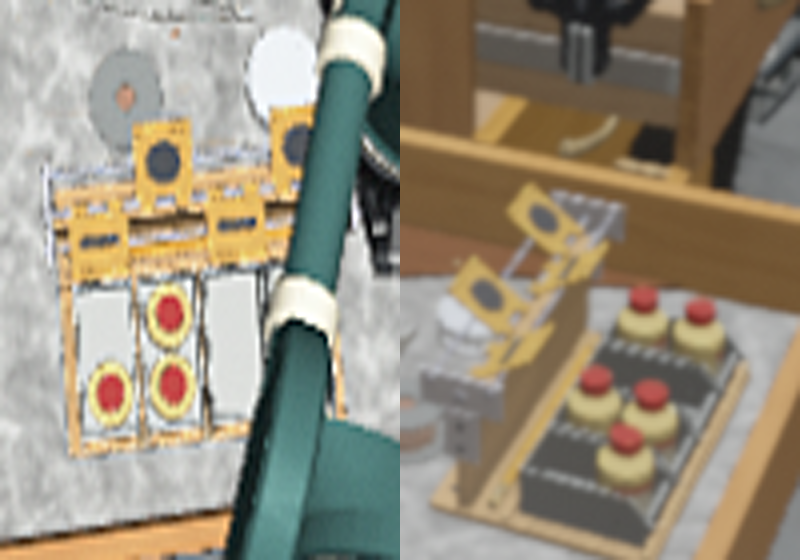

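The tags now read bar, disc, bar, disc left to right (top view at (98,240), (163,160), (237,222), (297,145)). That matches bins holding 1, 2, 0 and 2 bottles. Nothing else moved and the arm is clear.

```bash
python3 -c "
from workcell import env
print(env.hand_in())"
```

```text
the job is handed in; nothing more can be done
None
```

I flipped the three wrong tags, so left to right they now show bar, disc, bar and disc for bins with 1, 2, 0 and 2 bottles; nothing else moved in the last camera check, and the job is handed in at about 15 s.

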